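# Flip the hex key and pull the stirrer's clamp screw tight for the drive

## Robot

A 6-joint arm with a two-finger parallel gripper is mounted at the origin on a cart in front of the work surface, level with it; the furniture and walls round the work are solid. World frame = base frame: x ahead of the robot, y to its left, z up, the work surface at z = 0. Lengths are in m, angles in rad, forces in N, time in s.
With the tool pointing down it reaches from about 0.25 to 0.8 m from the base axis. Payload 3.9 kg.
Tool frame: the origin (TCP) lies at the very end of the fingers, on their centre line; the grasp point (between the pads) lies 19 mm behind it (robot.pinch_z is the distance from the TCP to the grasp point, in m); z points along the fingers, y is the line along which they close (so a half turn about z gives the same grasp; the last joint's range is limited). The gripper opens to 85 mm and grips with 20 to 120 N. Pads are 22 mm wide; open, the fingers measure 114 mm over their backs; the gripper's body (76 mm by 85 mm) begins 54 mm behind the grasp point. The pads swing forward as they close: fully open they stand 13 mm farther back than shut.
Start: joints at [0, 0.26, -0.138, 1.173, 0, 1.571], TCP at [0.525, -0, 0.231] pointing down, gripper open.
Joint ranges: [-2.78, 2.78], [-0.83, 1.72], [-1.28, 1.37], [-1.9, 2.12], [-1.57, 1.48], [-3.14, 3.14]. Speed limits (rad/s): [2.57, 2.57, 3.14, 3.14, 3.14, 3.14].

## Interface

Orientations are given as [roll, pitch, yaw] about the fixed x, y, z axes, in that order (R = Rz(yaw) Ry(pitch) Rx(roll)).
In Python, from cell import robot, viewer, finish_job gives the robot as it stands.
- The arm moves only by the tool apply_moves, never from a script. Its argument "motion" is text: rows parted by semicolons, each of 7 numbers parted by spaces: the closure, from 0 (fully open) to 1 (shut), then the shift along the tool's x, y, z in mm, then the turn, a rotation vector about the tool's x, y, z in degrees. A call has 1 to 12 rows; each row is the pose to reach, as a shift and turn from the pose commanded when the call began, along the tool's axes at that moment; what a row does not reach only later rows make up. A row lasts 1/10 s, in which the tool goes at most 50 mm and 8.59 degrees, less where a joint would pass 70% of its speed; a pose out of reach is approached as far as the arm can. A call with a gripper value outside its range is refused whole. The fingers move at their own pace and stop on an object; the grip force is fixed at half the most. Time passes only in rows, so rows that repeat a pose let the fingers close. It gives the time, the measured TCP pose, the force, the opening and the grip force at its end, in the units of the state.
- robot.state(): the state, without advancing time (a new reading comes with each control period).
- viewer.snapshot(name): name is "scene" or "side" or "wrist"; returns the picture (400x640x3 uint8, blue, green, red); there is no depth.
- viewer.get_calibration(name): a dict with "intrinsics" (3x3 intrinsics, pixels), "extrinsics" (4x4, takes a point from world to camera coordinates); the wrist camera has in their place "mount" (4x4, takes a point from camera to tool coordinates, whose origin is the TCP and whose axes are the flange's). Camera axes: x right, y down, z forward; pixel columns grow to the right and rows downward; lengths in m; the calibration is good to about 2 mm. A picture is of the moment at which its call begins: read the wrist's pose just before it. get_calibration takes no time and is no camera call.
- finish_job(): hands the job in; it is judged then, once.
The state is a dict: "time": time; "joint_positions": joint angles; "qvel": joint speeds; "joint_torque": joint torques, N m; "position": TCP position; "orientation": TCP orientation; "force": force on the tool from outside, world axes, zero at the start; "moment": the same for the moment, N m; "gripper_width": opening from 0.0 (shut) to 1.0 (fully open); "grip_force": force on a finger pad.
Only numpy, scipy, OpenCV 4.12 (cv2) and the standard library are available. Lean on these libraries where they do the work, as an engineer would, in place of code of your own. Each camera call takes 0.05 s, during which the arm holds its last target. There are 200 camera calls.

## Task

The white stirrer must be clamped down before the laboratory drives off: its clamp screw has only been spun down, with the hex key's long arm standing in it. Lift the key out, lay it astride the orange saddle rest and let go, take it again by its long arm, set the short arm right down in the screw and, with the long arm as the lever, turn the stiff screw clockwise until it comes up against its stop. Leave the key seated in the screw by its short arm, let go of it, and do not drop the key or knock over or shift anything else on the bench.

Things in the scene. Friction and masses are not known exactly. Their poses are not given: they have to be found in the camera images.
- key_corner (a point): L-shaped hex key, dark steel, hexagonal bar 14 mm across flats, 16 across corners, about 220 g. Point where the arms' centre lines meet (bend rounded, radius 13 mm). Axes turn with the key: short arm 49 mm along +x, long arm 133 mm along -z; both arms have flats facing +y and -y (grip there, 14 mm wide). Starts with its long arm down in the screw, short arm level, 168 mm up, leaning a few degrees.
- key_short_end (a point): centre of the end face of the key's short arm (1.5 mm bevel); same axes as key_corner
- key_long_end (a point): centre of the end face of the key's long arm (1.5 mm bevel); same axes as key_corner. The key's centre of mass lies 49 mm along the long arm from the corner and 7 mm to the short arm's side.
- screw_socket (a point): centre of the floor, 35 mm above the table, of the hexagonal socket in a dark knurled cap screw head (33 mm diameter, top 59 mm up, axis vertical). Socket 15 mm across flats, 24 deep, the top 7.5 mm flaring to 21. x points to a corner of the hexagon: with one arm of the key seated, the other points along x or a multiple of 60 degrees from it (some 6 degrees of play).
- screw (a joint): turn of the clamp screw in rad, clockwise from above positive: 0 at the start, 1.05 against its hard stop. Stiff: about 0.6 N m (5 N at 115 mm) all the way; it stays where it is left.
- clamp: white stirrer and its clamp, fixed; origin on the table under the screw's axis, z up. The stirrer is a low box, 110 mm in x, from y = 40 to 145 mm, top 45 mm above the table. Round the screw: blue strap (36 x 88 mm, top 28 mm up) on a 90 x 90 mm foot plate.
- saddle_corner (a point): orange saddle rest, fixed: two open channels on posts over a dark base 150 x 50 mm. Point (130 mm above the table) where key_corner comes when the key lies astride it like a roof: long arm down at 45 degrees to this frame's -x, short arm down at 45 degrees to +x (the key turned +45 degrees about this frame's y, from long arm down and short arm along x). z is up.
- saddle_low (a point): where key_long_end comes when the key lies in the saddle, 36 mm above the table; same axes as saddle_corner. The channels carry the long arm from 72 to 96 mm and the short arm from 37 mm to its end, from the corner; 17 mm wide at the floor, about 25 at the mouth. Elsewhere the arms are free on all sides.
- block_heater: grey block heater, fixed, 250 mm in its x, 200 in y, 101 high (148 with its test tubes); origin under its middle
- reagent_c: bystander: reagent bottle with a white cap and green label, 43 mm wide, 86 high; origin at its foot
- reagent_a: bystander: reagent bottle with white cap and crimson label, 37 mm wide, 69 high; origin at its foot
- sample_jar_1: bystander: white capped jar, 48 mm wide, 62 high; origin at its foot
- vial_1: bystander: small glass vial with black cap, 25 mm wide, 48 high; origin at its foot
- bench_timer: bystander: flat white bench timer stuck to the bench, 58 x 66 x 19 mm; origin at its foot

How it is judged:
By the outcome, as a careful person would: the job done as asked, in the order asked, and still so for the second after the job is handed in, with the robot touching nothing.
It also fails if it takes over 58 s, if anything falls off the work surface, if the arm or the gripper's body presses on something with over 40 N, if the wrist force passes 120 N, or if a joint passes its speed limit or range.

## Working session

There is one attempt and no reset: what is moved stays moved. The work goes in short steps, Python scripts to look and compute and a tool call to move; the robot and the scene stay as the last step left them, time stands still between calls to the robot, and variables do not carry over. Pictures are saved under pics/ and viewed, at most 10 in all, crops included, and the job is handed in when it is done.

Besides the shell and the picture viewer there is one more tool, called as name(argument=value, ...), one argument or row to a line, values as JSON. apply_moves: Moves the arm, as the interface text tells. Its arguments: {"type":"object","properties":{"motion":{"type":"string"}},"required":["motion"]}

```bash
ls; mkdir -p pics
python3 - <<'E'
from cell import robot, viewer
import cv2,numpy as np
a=viewer.snapshot("scene");b=viewer.snapshot("side");c=viewer.snapshot("wrist")
for n,i in zip("abc",(a,b,c)): cv2.imwrite(f"pics/{n}.png",i)
np.set_printoptions(precision=4,suppress=True)
for n in("scene","side","wrist"):
  print(n,viewer.get_calibration(n))
print(robot.state(), robot.pinch_z)
E
```

```text
pics
scene {'intrinsics': array([[496.7207,   0.    , 326.7026],
       [  0.    , 496.7207, 196.1716],
       [  0.    ,   0.    ,   1.    ]]), 'extrinsics': array([[-0.907 , -0.4208, -0.0171,  0.5026],
       [-0.2334,  0.5362, -0.8112,  0.1842],
       [ 0.3505, -0.7317, -0.5846,  1.3184],
       [ 0.    ,  0.    ,  0.    ,  1.    ]])}
side {'intrinsics': array([[366.4011,   0.    , 324.1057],
       [  0.    , 366.4011, 201.6554],
       [  0.    ,   0.    ,   1.    ]]), 'extrinsics': array([[ 0.9998,  0.0183, -0.0026, -0.5422],
       [ 0.0106, -0.682 , -0.7313,  0.1181],
       [-0.0152,  0.7311, -0.6821,  0.9927],
       [ 0.    ,  0.    ,  0.    ,  1.    ]])}
wrist {'intrinsics': array([[293.8647,   0.    , 320.3431],
       [  0.    , 293.8647, 199.6157],
       [  0.    ,   0.    ,   1.    ]]), 'mount': array([[ 0.0008, -0.9538, -0.3005,  0.0768],
       [ 1.    ,  0.0008,  0.0002,  0.0003],
       [ 0.0001, -0.3005,  0.9538, -0.1423],
       [ 0.    ,  0.    ,  0.    ,  1.    ]])}
{'time': 0.15, 'joint_positions': array([-0.    ,  0.2605, -0.139 ,  1.1727, -0.    ,  1.5708]), 'qvel': array([ 0.0006, -0.0024,  0.0055,  0.002 ,  0.0007,  0.0009]), 'joint_torque': array([ -0.    , -40.6005,  25.4167,   0.0126,  -0.    ,  -0.    ]), 'position': array([ 0.5245, -0.    ,  0.2307]), 'orientation': array([-3.1401,  0.    ,  1.5708]), 'force': array([ 0.313 , -0.485 , -0.1678]), 'moment': array([ 0.0594,  0.0247, -0.0071]), 'grip_force': 0.0, 'gripper_width': 0.9990584516075224} 0.0187
```

View pics/a.png

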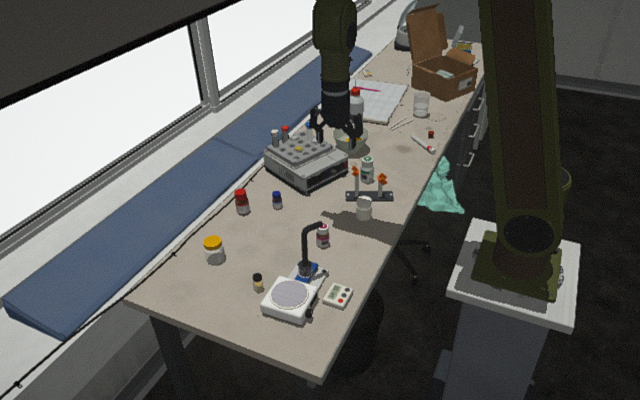

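View pics/b.png

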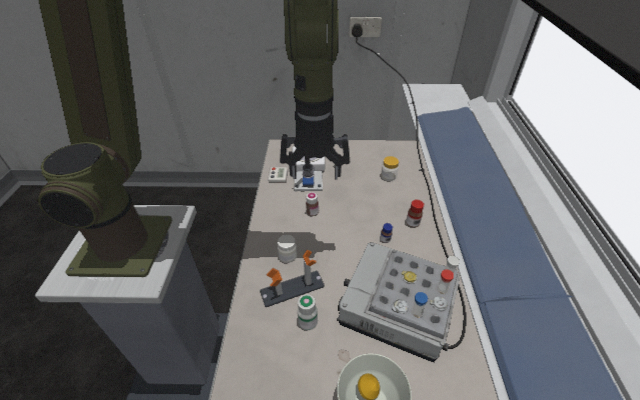

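```bash
cat > crop.py <<'E'
import cv2,numpy as np
def panel(img,x,y,w,s,W=400,H=300):
    h=int(H/s);c=cv2.resize(img[y:y+h,x:x+w],None,fx=s,fy=s,interpolation=cv2.INTER_CUBIC)
    o=np.zeros((H,W,3),np.uint8);c=c[:H,:W];o[:c.shape[0],:c.shape[1]]=c
    for u in range((x+9)//10*10,x+w,10):
        cv2.line(o,(int((u-x)*s),0),(int((u-x)*s),6),(0,255,255),1)
        if u%20==0: cv2.putText(o,str(u),(int((u-x)*s),16),0,.35,(0,255,255),1)
    for v in range((y+9)//10*10,y+h,10):
        cv2.line(o,(0,int((v-y)*s)),(6,int((v-y)*s)),(0,255,255),1); cv2.putText(o,str(v),(8,int((v-y)*s)+4),0,.35,(0,255,255),1)
    return o
def quad(ps,name):
    cv2.imwrite(name,np.vstack([np.hstack(ps[:2]),np.hstack(ps[2:])]))
E
python3 - <<'E'
from crop import *
a=cv2.imread("pics/a.png");b=cv2.imread("pics/b.png")
quad([panel(a,250,215,130,3,400,350)[:350],panel(a,335,150,80,5,400,350),panel(b,262,130,100,4,400,250),panel(b,255,245,80,5,400,250)][:4],"pics/q.png") if 0 else cv2.imwrite("pics/q.png",np.vstack([np.hstack([panel(a,255,215,110,3.6,400,350),panel(a,335,150,80,5,400,350)]),np.hstack([panel(b,262,140,100,4,400,250),panel(b,255,250,80,5,400,250)])]))
E
```

```text
(no output)
```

View pics/q.png

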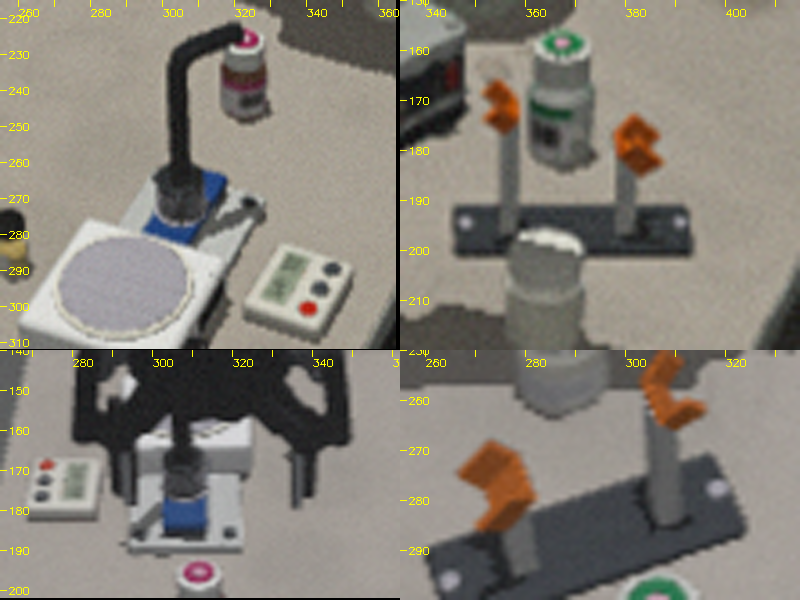

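View pics/c.png

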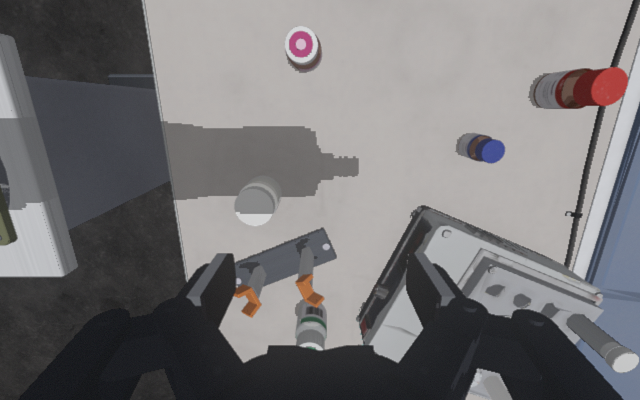

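```bash
cat > geo.py <<'E'
import numpy as np,cv2
from scipy.spatial.transform import Rotation as R
from cell import robot,viewer
np.set_printoptions(precision=4,suppress=True)
def cam(n,state=None):
    c=viewer.get_calibration(n)
    if n!="wrist": return c["intrinsics"],np.array(c["extrinsics"])
    T=np.eye(4);T[:3,:3]=R.from_euler("xyz",state["orientation"]).as_matrix();T[:3,3]=state["position"]
    return c["intrinsics"],np.linalg.inv(T@c["mount"])
def ray(c,uv):
    K,E=c;d=E[:3,:3].T@np.linalg.inv(K)@[uv[0],uv[1],1];return -E[:3,:3].T@E[:3,3],d/np.linalg.norm(d)
def atz(c,uv,z):
    o,d=ray(c,uv);return o+d*(z-o[2])/d[2]
def tri(*obs):
    A=0;b=0
    for c,uv in obs:
        o,d=ray(c,uv);P=np.eye(3)-np.outer(d,d);A=A+P;b=b+P@o
    x=np.linalg.solve(A,b)
    return x,[np.round(proj(c,x)-uv,1) for c,uv in obs]
def proj(c,X):
    K,E=c;p=K@(E[:3,:3]@X+E[:3,3]);return p[:2]/p[2]
E
python3 - <<'E'
from geo import *
s=cam("scene");d=cam("side");w=cam("wrist",robot.state())
print("scr near",tri((s,(391,194.4)),(d,(264.6,296))))
print("scr far",tri((s,(348,194.4)),(d,(318.4,277.6)),(w,(326,247))))
print("far from wrist z=.012",atz(w,(326,247),.012))
print("corner key z.168",atz(s,(304.5,227.5),.168)); print("short end",atz(s,(322.5,224.7),.168))
print("screw head",tri((s,(305,263.6)),(d,(308.2,167.5))),atz(s,(305,263.6),.059),atz(d,(308.2,167.5),.059))
# bottles
print("jar",atz(s,(364,200),.062),atz(d,(287,241),.062))
print("C",atz(s,(368,158.5),.086),atz(d,(307,299),.086))
print("A",atz(s,(324,226),.069),atz(d,(312,196),.069),atz(w,(302,45),.069))
print("timer",atz(s,(338,294),.019),atz(d,(279,173),.019))
# foot plate corners side view z~0.01
for p in((293,189),(321,189)):print(atz(d,p,.01))
# stirrer top corners scene z .045
for p in((278,276.5),(317,288),(303,325),(261,310)):print("st",atz(s,p,.045))
print("heater",[atz(w,p,.1) for p in((425,210),)],[atz(d,p,.0) for p in((341,317),(437,356))])
E
```

```text
scr near (array([ 0.4046, -0.1594,  0.0123]), [array([-0.2, -0. ]), array([-0.3,  0.1])])
scr far (array([ 0.5304, -0.1052,  0.0118]), [array([-0.6,  0. ]), array([0. , 0.1]), array([-1.4,  0.5])])
far from wrist z=.012 [ 0.5322 -0.1044  0.012 ]
corner key z.168 [0.4877 0.2637 0.168 ]
short end [0.4524 0.2366 0.168 ]
screw head (array([0.487 , 0.2741, 0.0585]), [array([-0.3, -0.1]), array([-0.2,  0.1])]) [0.486  0.2745 0.059 ] [0.4877 0.274  0.059 ]
jar [ 0.4475 -0.034   0.062 ] [ 0.4498 -0.0313  0.062 ]
C [ 0.5072 -0.22    0.086 ] [ 0.5104 -0.2117  0.086 ]
A [0.5004 0.1307 0.069 ] [0.506  0.1304 0.069 ] [0.5074 0.1318 0.069 ]
timer [0.3836 0.3008 0.019 ] [0.3905 0.2952 0.019 ]
[0.4409 0.2272 0.01  ]
[0.5284 0.2286 0.01  ]
st [0.5339 0.3302 0.045 ]
st [0.4281 0.3258 0.045 ]
st [0.4076 0.4402 0.045 ]
st [0.5165 0.441  0.045 ]
heater [array([ 0.6276, -0.0198,  0.1   ])] [array([ 0.5846, -0.2033,  0.    ]), array([ 0.7846, -0.2897,  0.    ])]
```

```bash
cat >> geo.py <<'E'
def cur():
    s=robot.state();return R.from_euler("xyz",s["orientation"]).as_matrix(),np.array(s["position"])
def toolR(x_yaw,tilt):
    """tool pointing down with tool-x yaw x_yaw, tipped so that it points by tilt (deg) away from -x_yaw"""
    a=np.radians(x_yaw);t=np.radians(tilt);d=np.array([np.cos(a),np.sin(a),0]);k=np.array([0,0,1.])
    z=-np.cos(t)*k-np.sin(t)*d;x=np.cos(t)*d-np.sin(t)*k
    return np.c_[x,np.cross(z,x),z]
def delta(Rt,pt,frm=None):
    R0,p0=frm or cur()
    sh=R0.T@(np.asarray(pt)-p0)*1000;rv=np.degrees(R.from_matrix(R0.T@Rt).as_rotvec())
    print(" ".join(f"{v:.1f}" for v in [*sh,*rv])," | norm %.0f mm %.0f deg"%(np.linalg.norm(sh),np.linalg.norm(rv)))
E
python3 - <<'E'
from geo import *
print([m for m in dir(robot) if m[0]!='_'])
Rt=toolR(38,20);G=np.array([.4875,.2655,.143])
delta(Rt,G-Rt[:,2]*.0813)
E
```

```text
['Unreachable', 'pinch_z', 'state']
282.6 -15.1 11.3 9.0 -18.6 51.5  | norm 283 mm 55 deg
```

apply_moves(
  motion="0 100 -10 -20 9 -18.6 51.5; 0 200 -15 -10 9 -18.6 51.5; 0 283 -15 11 9 -18.6 51.5; 0 283 -15 11 9 -18.6 51.5; 0 283 -15 11 9 -18.6 51.5; 0 283 -15 11 9 -18.6 51.5; 0 283 -15 11 9 -18.6 51.5; 0 283 -15 11 9 -18.6 51.5; 0 283 -15 11 9 -18.6 51.5; 0 283 -15 11 9 -18.6 51.5",
)

```text
time: 1.15
position: [0.51, 0.2817, 0.2209]
orientation: [3.14, 0.348, 0.662]
force: [0.2, 0.7, 0.3]
gripper_width: 0.999
grip_force: 0.0
```

Run:
```python
from geo import *
from crop import *
s=robot.state();print(s["time"],s["joint_positions"],s["position"],s["orientation"])
np.save("s1.npy",np.r_[s["position"],s["orientation"]])
w=viewer.snapshot("wrist");a=viewer.snapshot("scene")
d=viewer.snapshot("side")
for n,i in zip("wad",(w,a,d)): cv2.imwrite(f"pics/{n}1.png",i)
o=np.zeros((600,800,3),np.uint8)
o[:300,:480]=cv2.resize(w,(480,300));o[:300,480:]=panel(a,275,190,80,4,320,300)
o[300:,:400]=panel(d,262,110,100,4,400,300);o[300:,400:]=panel(a,335,150,80,5,400,300)
cv2.imwrite("pics/q1.png",o)
```

```text
1.15 [ 0.5301  0.648   0.4039  1.6714 -0.0462  3.0171] [0.51   0.2817 0.2209] [3.1404 0.3477 0.6625]
```

View pics/q1.png

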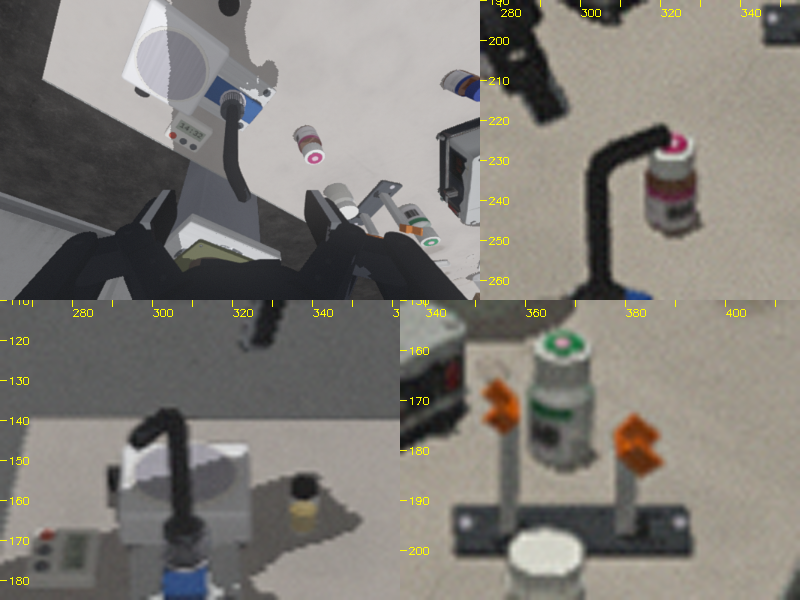

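Run:
```python
from geo import *
v=np.load("s1.npy");st=dict(position=v[:3],orientation=v[3:])
s=cam("scene");d=cam("side");w=cam("wrist",st)
C=tri((s,(304.3,228)),(d,(305.5,140)));print("corner",C)
E=tri((s,(320.5,223.7)),(d,(296.3,144.5)));print("end",E)
print(proj(w,C[0]),proj(w,E[0]),"screw in w",proj(w,np.array([.487,.274,.059])))
e=E[0]-C[0];print(np.linalg.norm(e),np.degrees(np.arctan2(e[1],e[0])))
# saddle channel prediction, origin offset ox from base centre
c=np.array([.4675,-.1323,0]);ax=np.array([np.cos(.406),np.sin(.406),0])
for ox in(0,.015,.03):
  o=c+ax*ox+[0,0,.13]
  for t,q in((-.0594,-.0594),(.0304,-.0304)):
    P=o+ax*t+[0,0,q];print(ox,t,proj(s,P),proj(d,P))
w1=cv2.imread("pics/w1.png");cv2.imwrite("pics/w1c.png",cv2.resize(w1[110:290,220:420],None,fx=3,fy=3,interpolation=cv2.INTER_CUBIC))
```

```text
corner (array([0.4856, 0.265 , 0.1673]), [array([0.7, 0.2]), array([ 0.6, -0.2])])
end (array([0.4585, 0.2367, 0.1695]), [array([-0.3, -0.1]), array([-0.2,  0.1])])
[317.2444 228.6693] [324.3432 265.0591] screw in w [311.9918 151.4023]
0.039169247803885296 -133.7422501496354
0 -0.0594 [388.9261 179.0524] [265.2558 280.3399]
0 0.0304 [360.0423 171.1389] [302.3033 260.2037]
0.015 -0.0594 [384.0591 179.0449] [271.6902 278.2262]
0.015 0.0304 [355.1399 171.134 ] [308.5168 258.2019]
0.03 -0.0594 [379.1951 179.0375] [278.061  276.1334]
0.03 0.0304 [350.2407 171.129 ] [314.6691 256.2199]
```

View pics/w1c.png

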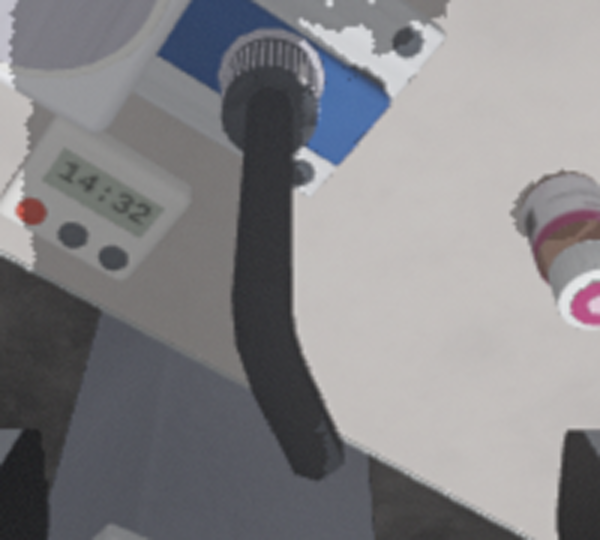

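Run:
```python
from geo import *
from scipy.optimize import least_squares as L
v=np.load("s1.npy");st=dict(position=v[:3],orientation=v[3:])
s=cam("scene");d=cam("side");w=cam("wrist",st)
# fit pose: yaw,lean2, corner xyz ; obs corner/end/bar bottom
def K(p): return R.from_euler("zyx",[p[3],p[4],p[5]]).as_matrix()
obs=[(s,0,(304.3,228)),(d,0,(305.5,140)),(w,0,(308.3,212)),(s,1,(320.5,223.7)),(d,1,(296.3,144.5)),(w,1,(328,262)),(s,2,(305,263.)),(d,2,(308.2,168)),(w,2,(311,146))]
def pts(p):
    M=K(p);c=p[:3];return [c,c+M@[.049,0,0],c+M@[0,0,-.109]]
wt=[.3,.3,.15,1,1,.5,1,1,.5]
def f(p):
    P=pts(p);r=[k*(proj(c,P[i])-u) for k,(c,i,u) in zip(wt,obs)]
    return np.r_[np.concatenate(r),(p[2]-.168)*500,p[4:]*10]
r=L(f,[.486,.265,.168,np.radians(218),0,0])
print(r.x[:3],np.degrees(r.x[3:]));P=pts(r.x)
for c,i,u in obs:print(i,proj(c,P[i])-u)
print(P)
Rt=toolR(np.degrees(r.x[3])-180,20)
G=r.x[:3]+K(r.x)@[0,0,-.025]
delta(Rt,G+Rt[:,2]*.0187)
```

```text
[0.4889 0.2749 0.1672] [234.1403   0.1819   0.2579]
0 [-2.3613  2.3389]
0 [ 1.9283 -2.0863]
0 [0.9609 7.7493]
1 [-0.6227  0.1386]
1 [0.3408 1.0947]
1 [-0.9829  0.5161]
2 [-1.0302  0.7711]
2 [ 0.299  -0.5772]
2 [0.823  3.2073]
[array([0.4889, 0.2749, 0.1672]), array([0.4602, 0.2352, 0.1671]), array([0.4885, 0.2754, 0.0582])]
7.6 -6.1 100.4 -5.5 -0.1 -15.3  | norm 101 mm 16 deg
```

```bash
cat > sil.py <<'E'
from geo import *
from scipy.optimize import minimize
def K(p): return R.from_euler("zyx",p[3:6]).as_matrix()
ang=np.radians(np.arange(0,360,60))
def ring(c,t,u):  # hexagon, flats along +-y -> corners toward u
    r=.0081;return [c+r*(np.cos(a)*u+np.sin(a)*np.array([0,1.,0])) for a in ang]
X=np.array([1.,0,0]);Z=np.array([0,0,1.])
def model(zlow):
    secs=[]
    for z in np.linspace(zlow,-.013,3):secs.append(ring(Z*z,Z,X))
    for b in np.radians([30,60]):
        c=np.array([.013,0,-.013])+.013*np.array([-np.cos(b),0,np.sin(b)])
        secs.append(ring(c,0,np.array([np.cos(b),0,-np.sin(b)])))
    for x in(.013,.049):secs.append(ring(X*x,X,Z))
    return secs
S=4
def render(c,p,zlow,box):
    x0,y0,x1,y1=box;M=K(p);m=np.zeros(((y1-y0)*S,(x1-x0)*S),np.uint8)
    pr=[np.array([(proj(c,p[:3]+M@q)-[x0,y0]+.5)*S for q in s]) for s in model(zlow)]
    for a,b in zip(pr,pr[1:]):
        cv2.fillConvexPoly(m,cv2.convexHull(np.vstack([a,b]).astype(np.int32)),1)
    return cv2.resize(m.astype(np.float32),None,fx=1/S,fy=1/S,interpolation=cv2.INTER_AREA)
def cost(p,views,zlow):
    t=0
    for c,msk,box,wt in views:
        r=render(c,p,zlow,box);t+=wt*np.abs(r-msk).sum()
    return t
E
cat > fit1.py <<'E'
from sil import *
v=np.load("s1.npy");st=dict(position=v[:3],orientation=v[3:])
views=[]
for n,f,box,thr,wt in(("scene","a1",(290,205,335,258),60,1),("side","d1",(285,125,325,165),75,1),("wrist","w1",(270,155,360,285),58,.3)):
    g=cv2.cvtColor(cv2.imread(f"pics/{f}.png"),cv2.COLOR_BGR2GRAY).astype(float)
    x0,y0,x1,y1=box;g=g[y0:y1,x0:x1]
    bg=np.percentile(g,85) if n!="wrist" else 85
    dk=np.percentile(g,4)
    m=np.clip((thr+12-g)/24,0,1).astype(np.float32)
    # keep biggest component
    k,lab,stt,_=cv2.connectedComponentsWithStats((m>.5).astype(np.uint8))
    b=1+np.argmax(stt[1:,4]);m*=cv2.dilate((lab==b).astype(np.uint8),np.ones((3,3)))
    views.append((cam(n,st),m,box,wt));print(n,m.sum(),dk)
if __name__=="__main__":
    best=None
    for y in(215,225,235):
        p0=np.array([.487,.268,.168,np.radians(y),0.02,.02])
        sx=np.vstack([p0]+[p0+d for d in np.diag([.006,.006,.004,.15,.05,.05])])
        # clip: each view mask starts above screw head; zlow to head top
        r=minimize(lambda p:cost(p,views,-.1)+2000*max(0,abs(p[2]-.168)-.001)*10,p0,method="Nelder-Mead",options=dict(initial_simplex=sx,maxiter=700))
        print(y,r.fun,r.x[:3],np.degrees(r.x[3:]),"long end",r.x[:3]+K(r.x)@[0,0,-.133])
        if best is None or r.fun<best.fun:best=r
    np.save("key1.npy",best.x)
    o=[]
    for c,m,box,_ in views:
        q=render(c,best.x,-.1,box);print([np.abs(q-m).sum(),q.sum()])
        im=np.dstack([m*255,q*255,m*0]).astype(np.uint8);o.append(cv2.resize(im,(250,330),interpolation=cv2.INTER_NEAREST))
    cv2.imwrite("pics/fit1.png",np.hstack(o))
E
python3 fit1.py
```

```text
scene 228.50002 27.0
side 196.625 35.0
wrist 1453.9167 51.0
215 368.5375061035156 [0.4848 0.2748 0.1674] [236.1995   0.0028   0.2818] long end [0.4848 0.2754 0.0344]
225 367.8729248046875 [0.4862 0.2752 0.1671] [234.6388   1.3765  -0.4174] long end [0.483  0.2742 0.0342]
235 368.8541564941406 [0.4852 0.2736 0.1681] [234.8083   0.7622   1.9691] long end [0.4835 0.2782 0.0352]
[np.float32(65.33333), np.float32(289.625)]
[np.float32(44.083332), np.float32(211.0)]
[np.float32(861.5208), np.float32(2299.5625)]
```

Run:
```python
from fit1 import *
p=np.load("key1.npy");o=[]
w1=cv2.imread("pics/w1.png")
for (c,m,box,_),f in zip(views,("a1","d1","w1")):
    im=cv2.imread(f"pics/{f}.png");x0,y0,x1,y1=box;s=260/(x1-x0)
    b=cv2.resize(im[y0:y1,x0:x1],None,fx=s,fy=s);q=cv2.resize(render(c,p,-.1,box),(b.shape[1],b.shape[0]))
    cs,_=cv2.findContours((q>.5).astype(np.uint8),0,2);cv2.drawContours(b,cs,-1,(0,255,0),1)
    mm=cv2.cvtColor((cv2.resize(m,(b.shape[1],b.shape[0]))*255).astype(np.uint8),8)
    z=np.zeros((600,260,3),np.uint8);h=min(300,b.shape[0]);z[:h]=b[:h];
    h2=min(220,mm.shape[0]);z[380:380+h2]=mm[:h2];z[:380][:b.shape[0]]=b[:380];o.append(z)
cv2.imwrite("pics/fit1.png",np.hstack(o))
```

```text
scene 228.50002 27.0
side 196.625 35.0
wrist 1453.9167 51.0
```

View pics/fit1.png

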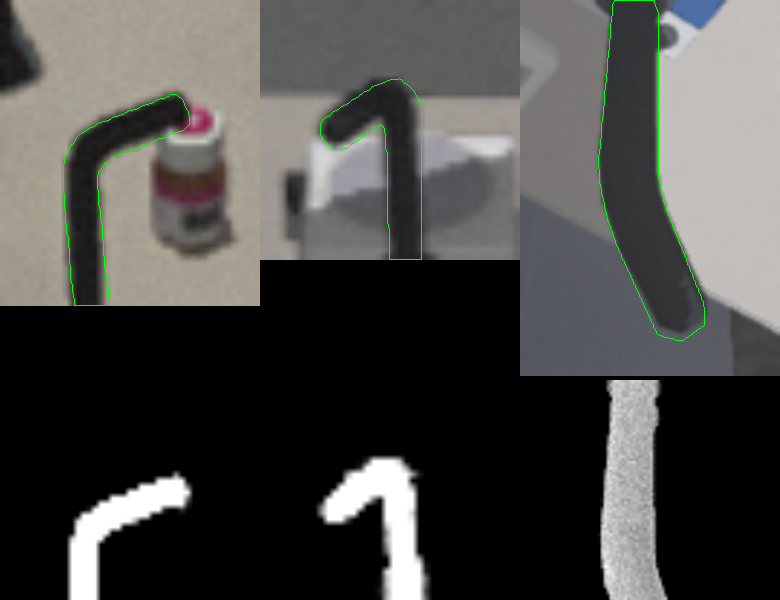

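Run:
```python
from geo import *
Rt=toolR(55,20);G=np.array([.4855,.2745,.143])
delta(Rt,G-Rt[:,2]*.0813);delta(Rt,G+Rt[:,2]*.0187)
```

```text
3.4 -17.6 1.1 -5.8 -0.1 -16.1  | norm 18 mm 17 deg
4.5 -7.6 100.6 -5.8 -0.1 -16.1  | norm 101 mm 17 deg
```

apply_moves(
  motion="0 3.4 -17.6 1.1 -5.8 -0.1 -16.1; 0 3.4 -17.6 1.1 -5.8 -0.1 -16.1; 0 3.7 -15 30 -5.8 -0.1 -16.1; 0 4 -12 60 -5.8 -0.1 -16.1; 0 4.3 -9 90 -5.8 -0.1 -16.1; 0 4.5 -7.6 100.6 -5.8 -0.1 -16.1; 0 4.5 -7.6 100.6 -5.8 -0.1 -16.1; 0.5 4.5 -7.6 100.6 -5.8 -0.1 -16.1; 0.7 4.5 -7.6 100.6 -5.8 -0.1 -16.1; 1 4.5 -7.6 100.6 -5.8 -0.1 -16.1; 1 4.5 -7.6 100.6 -5.8 -0.1 -16.1; 1 4.5 -7.6 100.6 -5.8 -0.1 -16.1",
)

```text
time: 2.5
position: [0.4819, 0.2706, 0.1246]
orientation: [3.141, 0.35, 0.961]
force: [-1.5, 0.0, 6.8]
gripper_width: 0.154
grip_force: 59.8
```

apply_moves(
  motion="1 -2 0 -5 0 0 0; 1 -5 0 -14 0 0 0; 1 -10.3 0 -28.2 0 0 0; 1 -20.5 0 -56.4 0 0 0; 1 -31 0 -85 0 0 0; 1 -41 0 -113 0 0 0; 1 -41 0 -113 0 0 0; 1 -41 0 -113 0 0 0",
)

```text
time: 3.3
position: [0.482, 0.2709, 0.2448]
orientation: [3.141, 0.349, 0.961]
force: [0.0, 0.2, -3.8]
gripper_width: 0.153
grip_force: 58.7
```

Run:
```python
from geo import *
from crop import *
s=robot.state();print(s["time"],s["joint_positions"],s["position"],s["orientation"],s["force"])
np.save("s2.npy",np.r_[s["position"],s["orientation"]])
for n in("wrist","scene","side"): cv2.imwrite(f"pics/{n}2.png",viewer.snapshot(n))
R0,p0=cur();c=p0-R0[:,2]*.0187+np.array([0,0,.025])
for n in("scene","side","wrist"):print(n,proj(cam(n,s),c),proj(cam(n,s),c-[0,0,.133]))
```

```text
3.3 [ 0.5851  0.5639  0.3128  1.6458 -0.1263  2.7862] [0.482  0.2709 0.2448] [3.1411 0.3489 0.9612] [ 0.0292  0.1571 -3.7881]
scene [301.0047 190.505 ] [303.6184 235.6196]
side [304.4565 100.6387] [306.2218 142.017 ]
wrist [318.3875 321.8913] [319.3167 161.5231]
```

Run:
```python
import cv2,numpy as np
for n,u,v0,v1 in(("wrist",319,130,200),("scene",303,220,250),("side",306,125,155)):
    g=cv2.cvtColor(cv2.imread(f"pics/{n}2.png"),6)
    print(n); 
    for v in range(v0,v1,6 if n=="wrist" else 3): print(v,*g[v,u-14:u+15:2])
```

```text
wrist
130 141 142 183 217 219 221 220 219 220 208 112 115 117 116 117
136 128 139 214 212 105 112 112 109 167 219 218 219 160 110 126
142 129 155 202 203 219 187 153 195 217 215 203 201 200 201 202
148 201 201 201 200 201 200 201 202 201 202 201 202 201 199 199
154 199 201 201 202 154 86 62 66 65 62 71 130 201 202 202
160 201 201 202 136 63 64 64 66 65 66 66 66 92 201 202
166 201 201 204 96 64 65 67 64 67 67 68 67 77 204 203
172 203 202 200 81 63 65 67 67 67 66 63 66 71 203 202
178 202 203 197 70 65 63 66 67 67 67 66 66 66 179 201
184 200 201 194 62 65 66 65 66 66 65 67 65 64 155 203
190 200 201 195 58 65 65 65 64 64 65 66 64 64 129 203
196 201 202 164 60 63 64 64 63 64 62 64 65 65 109 202
scene
220 160 159 162 161 162 136 29 29 49 165 160 160 162 161 159
223 157 161 159 159 163 149 26 24 40 164 163 165 161 160 158
226 157 155 155 159 162 168 22 27 37 164 159 162 160 158 217
229 151 159 158 156 154 158 20 39 38 164 161 160 158 161 115
232 155 154 157 155 158 163 37 25 30 152 163 158 160 162 95
235 157 153 158 154 160 156 62 38 58 157 161 160 161 164 50
238 154 153 160 156 156 159 160 162 159 162 161 161 159 163 71
241 164 163 155 157 157 156 161 159 157 165 159 159 162 163 99
244 159 158 162 158 160 161 161 160 161 162 163 159 160 161 106
247 157 155 152 157 154 157 159 162 155 161 164 162 161 159 157
side
125 96 96 93 92 95 75 34 30 61 84 97 95 96 94 91
128 96 94 95 94 94 78 33 33 65 95 94 95 96 92 93
131 96 96 95 96 93 95 36 34 63 96 95 96 94 93 91
134 95 96 94 96 97 95 33 32 63 95 95 94 96 94 93
137 95 93 95 96 94 95 37 34 64 97 98 93 97 93 95
140 153 150 154 150 150 151 71 32 55 148 151 150 149 148 151
143 159 155 155 157 157 156 154 153 156 155 157 158 156 158 155
146 157 198 195 215 209 183 104 99 90 92 100 104 116 118 115
149 160 215 151 97 85 85 83 86 86 86 89 86 86 94 114
152 99 110 87 88 85 86 88 87 86 84 85 85 87 88 89
```

```bash
cat > hold.py <<'E'
from sil import *
def hold(sfile,tag,boxes,R0k,c0,zl=-.133):
    """fit in-plane (key x, key z, angle about key y) error of a held key; R0k,c0 nominal key pose in world"""
    v=np.load(sfile);st=dict(position=v[:3],orientation=v[3:]);views=[]
    for n,(box,thr,wt) in boxes.items():
        g=cv2.cvtColor(cv2.imread(f"pics/{n}{tag}.png"),6).astype(float);x0,y0,x1,y1=box;g=g[y0:y1,x0:x1]
        views.append((cam(n,st),np.clip((thr+25-g)/50,0,1).astype(np.float32),box,wt))
    def P(q):
        M=R0k@R.from_euler("y",q[2]).as_matrix();return np.r_[c0+R0k@[q[0],0,q[1]]+R0k@[0,q[3],0],R.from_matrix(M).as_euler("zyx")[[0,1,2]]]
    f=lambda q:cost(P(q),views,zl)
    # K() uses from_euler("zyx") lower-case = extrinsic; keep same convention
    s0=np.zeros(4);sx=np.vstack([s0]+list(np.diag([.006,.006,.06,.003])))
    r=minimize(f,s0,method="Nelder-Mead",options=dict(initial_simplex=sx,maxiter=400))
    print("cost",f(s0),r.fun,"dx,dz mm",r.x[:2]*1e3,"dy",r.x[3]*1e3,"ang",np.degrees(r.x[2]));return P(r.x),r.x
E
python3 - <<'E'
from hold import *
v=np.load("s2.npy");Rt=R.from_euler("xyz",v[3:]).as_matrix();p=v[:3]
# key frame: short arm = -tool-x heading (yaw 235), y = -? right handed
yaw=np.radians(235);Rk=R.from_euler("y",0).as_matrix()
z=np.array([0,0,1.]);yk=Rt[:,1]*np.sign(np.dot(Rt[:,1],[-np.sin(yaw),np.cos(yaw),0]));x=np.cross(yk,z);x/=np.linalg.norm(x);Rk=np.c_[x,np.cross(z,x),z]
c=p-Rt[:,2]*.0187+Rk@[0,0,.025];print(np.degrees(np.arctan2(x[1],x[0])))
bx={"wrist":((290,145,350,200),135,.3),"scene":((292,214,314,244),95,1),"side":((295,122,318,145),65,1)}
P,q=hold("s2.npy",2,bx,Rk,c);print(P[:3],np.degrees(P[3:]))
T=np.eye(4);T[:3,:3]=K(P);T[:3,3]=P[:3];W=np.eye(4);W[:3,:3]=Rt;W[:3,3]=p
H=np.linalg.inv(W)@T;np.save("H1.npy",H);print(H)
E
```

```text
-124.91875070927165
cost 78.88051 62.39250183105469 dx,dz mm [ 2.3868 -1.2531] dy 0.4185378183610302 ang 0.9670014223783892
[0.4847 0.2739 0.2861] [-124.9149   -0.5535    0.7929]
[[-0.9339  0.0001 -0.3576 -0.0104]
 [-0.      1.      0.0004  0.0004]
 [ 0.3576  0.0004 -0.9339 -0.0402]
 [ 0.      0.      0.      1.    ]]
```

```bash
cat >> geo.py <<'E'
def keyR(yaw,pitch): return R.from_euler("ZY",[yaw,pitch],degrees=True).as_matrix()
def tool_for(H,Rk,c):
    T=np.eye(4);T[:3,:3]=Rk;T[:3,3]=c;W=T@np.linalg.inv(H);return W[:3,:3],W[:3,3]
E
python3 - <<'E'
from geo import *
H=np.load("H1.npy");A=np.array([.4847,.2739,.286]);B=np.array([.482,-.126,.25])
def pose(t): return tool_for(H,keyR(-124.9+148.2*t,0),A+(B-A)*t)
for k in range(1,10,2): delta(*pose(k/18))
delta(*pose(9/18))
m=pose(.5);print()
for k in range(11,19,2): delta(*pose(k/18),frm=m)
delta(*pose(1),frm=m)
m=pose(1);print()
delta(*tool_for(H,keyR(23.3,22),B-[0,0,.02]),frm=m)
delta(*tool_for(H,keyR(23.3,45),B-[0,0,.05]),frm=m)
E
```

```text
-16.8 13.7 6.4 -3.0 -0.7 -7.7  | norm 23 mm 8 deg
-49.5 40.2 22.7 -8.8 -0.7 -23.1  | norm 68 mm 25 deg
-81.9 66.6 38.8 -14.6 -0.7 -38.5  | norm 112 mm 41 deg
-113.9 92.8 54.9 -20.4 -0.7 -53.9  | norm 157 mm 58 deg
-145.8 118.6 70.9 -26.1 -0.6 -69.4  | norm 201 mm 74 deg
-145.8 118.6 70.9 -26.1 -0.6 -69.4  | norm 201 mm 74 deg

-30.5 -27.0 15.9 -5.9 0.0 -15.4  | norm 44 mm 16 deg
-60.6 -54.0 31.8 -11.8 0.0 -30.8  | norm 87 mm 33 deg
-90.4 -81.2 47.4 -17.7 0.0 -46.1  | norm 130 mm 49 deg
-120.0 -108.7 63.0 -23.6 0.0 -61.5  | norm 174 mm 66 deg
-134.7 -122.6 70.8 -26.5 0.0 -69.2  | norm 195 mm 74 deg

21.5 -0.0 11.9 0.0 22.0 0.0  | norm 25 mm 22 deg
43.3 -0.0 27.6 0.0 45.0 0.0  | norm 51 mm 45 deg
```

apply_moves(
  motion="1 -17 14 6.5 -3 -0.7 -7.7; 1 -33 27 14.5 -5.9 -0.7 -15.4; 1 -49.5 40 22.7 -8.8 -0.7 -23.1; 1 -66 53 31 -11.7 -0.7 -30.8; 1 -82 66.6 39 -14.6 -0.7 -38.5; 1 -98 80 47 -17.5 -0.7 -46.2; 1 -114 93 55 -20.4 -0.7 -53.9; 1 -130 106 63 -23.3 -0.6 -61.7; 1 -146 118.6 71 -26.1 -0.6 -69.4; 1 -146 118.6 71 -26.1 -0.6 -69.4",
)

```text
time: 4.45
position: [0.482, 0.0667, 0.2257]
orientation: [-3.138, 0.364, 2.255]
force: [-0.3, -0.5, -2.5]
gripper_width: 0.154
grip_force: 59.2
```

apply_moves(
  motion="1 -15 -13 8 -3 0 -7.7; 1 -30.5 -27 16 -5.9 0 -15.4; 1 -45 -40 24 -8.9 0 -23.1; 1 -60.6 -54 32 -11.8 0 -30.8; 1 -75 -67.5 40 -14.8 0 -38.5; 1 -90.4 -81 47.4 -17.7 0 -46.1; 1 -105 -95 55 -20.7 0 -53.8; 1 -120 -108.7 63 -23.6 0 -61.5; 1 -134.7 -122.6 71 -26.5 0 -69.2; 1 -134.7 -122.6 71 -26.5 0 -69.2",
)

```text
time: 5.45
position: [0.4868, -0.1272, 0.2076]
orientation: [3.138, 0.365, -2.739]
force: [-0.1, 0.3, -2.8]
gripper_width: 0.154
grip_force: 59.7
```

apply_moves(
  motion="1 7 0 4 0 7.3 0; 1 14 0 8 0 14.6 0; 1 21.5 0 12 0 22 0; 1 28 0 17 0 29.5 0; 1 35.5 0 22 0 37 0; 1 43.3 0 27.6 0 45 0; 1 43.3 0 27.6 0 45 0; 1 43.3 0 27.6 0 45 0",
)

```text
time: 6.25
position: [0.4594, -0.1356, 0.1661]
orientation: [3.138, -0.418, -2.732]
force: [-0.4, -1.0, -2.1]
gripper_width: 0.156
grip_force: 59.7
```

Run:
```python
from geo import *
from crop import *
s=robot.state();print(s["time"],s["joint_positions"],s["position"],s["orientation"],s["force"])
np.save("s3.npy",np.r_[s["position"],s["orientation"]])
for n in("wrist","scene","side"): cv2.imwrite(f"pics/{n}3.png",viewer.snapshot(n))
a,d,w=[cv2.imread(f"pics/{n}3.png") for n in("scene","side","wrist")]
H=np.load("H1.npy");W=np.eye(4);W[:3,:3],W[:3,3]=cur();T=W@H;print(T,R.from_matrix(T[:3,:3]).as_euler("ZYX",degrees=True))
o=np.zeros((600,800,3),np.uint8)
o[:300,:400]=panel(a,325,130,80,5);o[:300,400:]=panel(d,245,210,80,5);o[300:,:480]=cv2.resize(w,(480,300))
cv2.imwrite("pics/q3.png",o)
```

```text
6.25 [-0.1457  0.4892 -0.0524  1.3924 -0.2124 -0.5149] [ 0.4594 -0.1356  0.1661] [ 3.1378 -0.4183 -2.7325] [-0.4316 -0.9752 -2.1304]
[[ 0.6536 -0.3952  0.6455  0.4823]
 [ 0.2809  0.9186  0.2779 -0.1261]
 [-0.7028 -0.0003  0.7114  0.2021]
 [ 0.      0.      0.      1.    ]] [23.2598 44.6518 -0.0257]
```

View pics/q3.png

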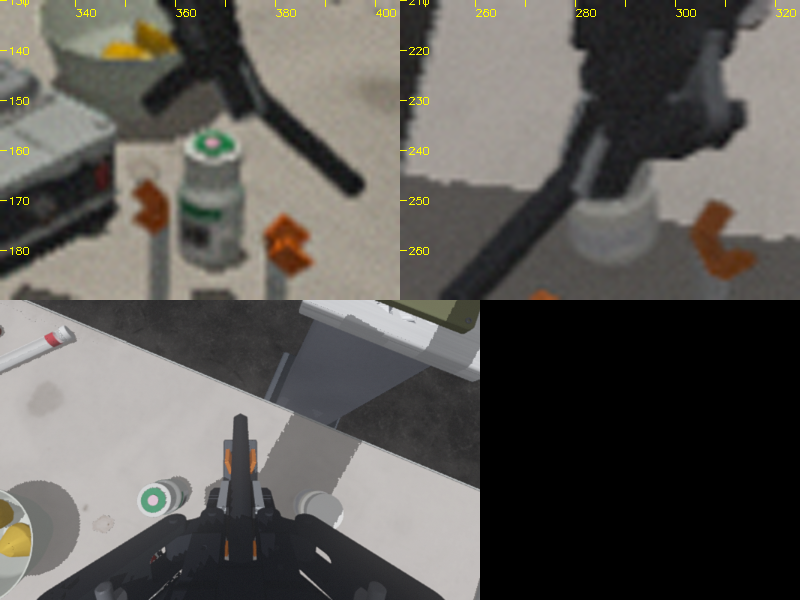

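Run:
```python
from hold import *
H=np.load("H1.npy");v=np.load("s3.npy");W=np.eye(4);W[:3,:3]=R.from_euler("xyz",v[3:]).as_matrix();W[:3,3]=v[:3];T=W@H
bx={"wrist":((285,140,355,200),90,.3),"scene":((380,150,402,175),95,1),"side":((248,240,278,275),60,1)}
P,q=hold("s3.npy",3,bx,T[:3,:3],T[:3,3]);T2=np.eye(4);T2[:3,:3]=K(P);T2[:3,3]=P[:3]
print(P[:3],R.from_matrix(K(P)).as_euler("ZYX",degrees=True))
H2=np.linalg.inv(W)@T2
# average of both fits
from scipy.spatial.transform import Rotation
a=Rotation.from_matrix([H[:3,:3],H2[:3,:3]]).mean().as_matrix();Hm=np.eye(4);Hm[:3,:3]=a;Hm[:3,3]=(H[:3,3]+H2[:3,3])/2
np.save("H1b.npy",Hm)
for dz in(.02,.003,.0):
    delta(*tool_for(Hm,keyR(23.3,45),[.482,-.126,.130+dz]))
```

```text
cost 329.2745 150.14450073242188 dx,dz mm [-6.5752  8.3883] dy -0.7574350551418974 ang -0.05874702180160407
[ 0.4844 -0.1254  0.2092] [23.5491 44.8624  0.2523]
-22.0 0.6 52.8 -0.0 0.4 -0.0  | norm 57 mm 0 deg
-28.9 0.6 68.4 -0.0 0.4 -0.0  | norm 74 mm 0 deg
-30.1 0.6 71.1 -0.0 0.4 -0.0  | norm 77 mm 0 deg
```

apply_moves(
  motion="1 -8 0.2 18.5 0 0.4 0; 1 -16 0.4 37 0 0.4 0; 1 -22 0.6 53 0 0.4 0; 1 -24.5 0.6 58 0 0.4 0; 1 -25.5 0.6 60 0 0.4 0; 1 -26.2 0.6 62 0 0.4 0; 1 -26.2 0.6 62 0 0.4 0",
)

```text
time: 7.1
position: [0.4584, -0.1363, 0.1015]
orientation: [3.141, -0.422, -2.735]
force: [-0.3, 0.5, -2.7]
gripper_width: 0.151
grip_force: 59.8
```

apply_moves(
  motion="1 -0.8 0 1.8 0 0 0; 1 -1.2 0 2.8 0 0 0; 1 -1.2 0 2.8 0 0 0",
)

```text
time: 7.4
position: [0.4583, -0.1361, 0.0977]
orientation: [3.14, -0.423, -2.734]
force: [0.6, 0.1, -1.8]
gripper_width: 0.153
grip_force: 60.0
```

Run:
```python
from geo import *
from crop import *
s=robot.state();print(s["time"],s["position"],s["orientation"],s["force"],s["moment"])
np.save("s4.npy",np.r_[s["position"],s["orientation"]])
for n in("wrist","scene","side"): cv2.imwrite(f"pics/{n}4.png",viewer.snapshot(n))
H=np.load("H1.npy");W=np.eye(4);W[:3,:3],W[:3,3]=cur();print((W@H)[:3,3])
# measured tip: long-arm end predicted in scene & side when seated
e=np.array([.482,-.126,.13])+keyR(23.3,45)@[0,0,-.133];print(e,proj(cam("scene"),e),proj(cam("side"),e))
for n,h in(("H1","H1.npy"),("H1b","H1b.npy")):
  e=(W@np.load(h)@[0,0,-.133,1])[:3];print(n,e,proj(cam("scene"),e),proj(cam("side"),e),proj(cam("wrist",s),e))
a=cv2.imread("pics/scene4.png");g=cv2.cvtColor(a,6)
d=cv2.cvtColor(cv2.imread("pics/side4.png"),6)
print("scene");[print(v,*g[v,384:412:2]) for v in range(180,204,3)]
print("side");[print(v,*d[v,240:272:2]) for v in range(280,306,3)]
```

```text
7.4 [ 0.4583 -0.1361  0.0977] [ 3.1403 -0.4233 -2.7338] [ 0.5852  0.1172 -1.8103] [ 0.2599 -0.6015 -0.0204]
[ 0.482  -0.1255  0.1301]
[ 0.3956 -0.1632  0.036 ] [394.342  188.2585] [259.0032 291.7579]
H1 [ 0.3953 -0.1628  0.0364] [394.4146 188.241 ] [258.8595 291.5179] [321.1141 160.3115]
H1b [ 0.3961 -0.1629  0.0416] [394.2816 186.7949] [258.9202 290.2594] [320.6401 159.4999]
scene
180 82 42 24 34 137 160 159 155 148 154 152 159 150 155
183 57 106 65 19 22 56 148 160 155 154 159 150 152 149
186 160 156 159 141 62 19 82 159 154 158 156 155 155 151
189 159 153 158 152 157 157 156 152 155 161 157 156 152 155
192 51 52 56 59 82 158 153 151 151 153 154 152 159 158
195 30 39 33 65 57 159 147 151 150 156 150 155 157 156
198 42 49 57 65 54 97 109 153 159 154 155 153 155 158
201 101 102 103 94 100 151 156 160 156 160 157 155 158 157
side
280 157 159 157 148 147 130 83 82 114 84 85 78 40 41 35 28
283 157 157 154 154 154 158 156 154 157 157 107 40 41 37 32 99
286 157 155 151 153 155 155 152 153 146 52 39 40 32 59 121 77
289 154 155 150 153 155 155 153 151 66 43 36 22 51 65 62 41
292 152 154 154 154 158 157 155 154 153 54 33 64 66 46 43 38
295 155 156 154 160 157 158 157 154 153 156 134 44 81 72 40 35
298 157 156 159 158 155 154 153 153 135 92 82 48 67 68 66 61
301 158 156 155 156 152 151 154 152 146 123 80 124 62 67 66 67
304 155 157 153 151 150 156 150 154 151 154 149 152 85 69 64 56
```

apply_moves(
  motion="1 -0.8 0 1.8 0 0 0; 1 -1.2 0 2.8 0 0 0; 1 -1.2 0 2.8 0 0 0",
)

```text
time: 7.85
position: [0.4598, -0.1361, 0.0955]
orientation: [-3.141, -0.42, -2.734]
force: [2.6, 1.6, 4.4]
gripper_width: 0.156
grip_force: 61.0
```

apply_moves(
  motion="1 -0.6 0 1.4 0 0 0; 1 -0.8 0 1.8 0 0 0; 1 -0.8 0 1.8 0 0 0",
)

```text
time: 8.15
position: [0.4608, -0.1361, 0.0943]
orientation: [-3.14, -0.418, -2.735]
force: [4.1, 1.9, 8.4]
gripper_width: 0.157
grip_force: 61.6
```

apply_moves(
  motion="1 0.6 0 -1.4 0 0 0; 1 0.6 0 -1.4 0 0 0; 0.8 0.6 0 -1.4 0 0 0; 0.6 0.6 0 -1.4 0 0 0; 0.4 0.6 0 -1.4 0 0 0; 0.2 0.6 0 -1.4 0 0 0; 0.2 0.6 0 -1.4 0 0 0; 0.2 0.6 0 -1.4 0 0 0; 0.2 0.6 0 -1.4 0 0 0",
)

```text
time: 9.05
position: [0.4578, -0.1362, 0.094]
orientation: [3.14, -0.424, -2.734]
force: [-0.5, -0.4, -0.1]
gripper_width: 0.797
grip_force: 0.0
```

Run:
```python
from geo import *
s=robot.state();print(s["time"],s["joint_positions"],s["position"],s["orientation"],s["force"])
np.save("s5.npy",np.r_[s["position"],s["orientation"]])
# regrasp target: tool x heading: x_yaw=203.3, pointing +x(saddle) by 45 -> toolR tilt +45 ; alt x_yaw 23.3 tilt -45
Rs=keyR(23.3,45);c=np.array([.482,-.126,.13]);G=c+Rs@[0,0,-.05]
for nm,Rt in(("A",toolR(203.3,45)),("B",toolR(23.3,-45))):
    print(nm,Rt[:,2],G,"TCP",G+Rt[:,2]*.0187);delta(Rt,G+Rt[:,2]*.0187);delta(Rt,G-Rt[:,2]*.08)
```

```text
9.05 [-0.1447  0.5476 -0.1565  1.2344 -0.2162 -0.5118] [ 0.4578 -0.1362  0.094 ] [ 3.1399 -0.4241 -2.7338] [-0.5085 -0.3867 -0.1203]
A [ 0.6494  0.2797 -0.7071] [ 0.4495 -0.14    0.0946] TCP [ 0.4617 -0.1348  0.0814]
-9.0 -0.3 9.8 0.1 -69.3 0.0  | norm 13 mm 69 deg
83.3 -0.1 -25.1 0.1 -69.3 0.0  | norm 87 mm 69 deg
B [ 0.6494  0.2797 -0.7071] [ 0.4495 -0.14    0.0946] TCP [ 0.4617 -0.1348  0.0814]
-9.0 -0.3 9.8 102.3 0.1 -148.1  | norm 13 mm 180 deg
83.3 -0.1 -25.1 102.3 0.1 -148.1  | norm 87 mm 180 deg
```

apply_moves(
  motion="0.3 0 0 -25 0 0 0; 0.3 0 0 -65 0 0 0; 0.3 9 0 -82 0 -8 0; 0.3 25 0 -80 0 -16.5 0; 0.3 42 0 -74 0 -25 0; 0.3 54 0 -63 0 -33.5 0; 0.3 65 0 -54 0 -42 0; 0.3 74 0 -43 0 -50.5 0; 0.3 80 0 -34 0 -59 0; 0.3 83 0 -25 0 -67 0; 0.3 83.3 0 -25 0 -69.3 0; 0.3 83.3 0 -25 0 -69.3 0",
)

```text
time: 10.25
position: [0.3956, -0.1622, 0.1497]
orientation: [3.134, 0.784, -2.744]
force: [0.0, -0.3, 0.2]
gripper_width: 0.703
grip_force: 0.0
```

Run:
```python
from hold import *
from crop import *
s=robot.state();print(s["time"],s["joint_positions"],s["position"],s["orientation"],s["force"])
np.save("s6.npy",np.r_[s["position"],s["orientation"]])
for n in("wrist","scene","side"): cv2.imwrite(f"pics/{n}6.png",viewer.snapshot(n))
a,d,w=[cv2.imread(f"pics/{n}6.png") for n in("scene","side","wrist")]
c=np.array([.482,-.126,.13])
for n in("scene","side","wrist"):
    print(n,[proj(cam(n,s),c+keyR(23.3,45)@q) for q in([0,0,0],[.049,0,0],[0,0,-.133])])
o=np.zeros((600,800,3),np.uint8)
o[:300,:400]=panel(a,330,130,80,5);o[:300,400:]=panel(d,250,215,80,5);o[300:,:480]=cv2.resize(w,(480,300))
cv2.imwrite("pics/q6.png",o)
```

```text
10.25 [-0.9302  0.0463 -0.9481  0.3505  0.7578 -1.2406] [ 0.3956 -0.1622  0.1497] [ 3.134   0.7842 -2.7441] [ 0.0151 -0.3     0.2499]
scene [array([365.093 , 162.7124]), array([353.4682, 172.3105]), array([394.342 , 188.2585])]
side [array([295.435 , 253.5843]), array([310.6366, 258.67  ]), array([259.0032, 291.7579])]
wrist [array([319.7031, 265.7882]), array([319.692 , 240.8744]), array([318.3795, 101.7854])]
```

View pics/q6.png

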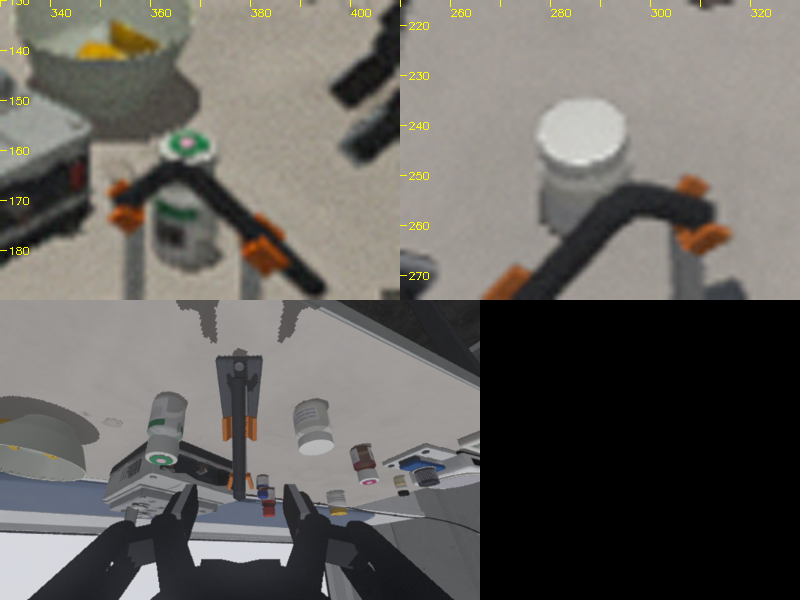

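Run:
```python
from hold import *
Rk=keyR(23.3,45);c=np.array([.482,-.126,.13])
bx={"scene":((349,155,402,190),60,1),"side":((276,243,320,268),65,1)}
P,q=hold("s6.npy",6,bx,Rk,c);print(P[:3],R.from_matrix(K(P)).as_euler("ZYX",degrees=True))
bx={"side":((276,243,320,268),65,1),"wrist":((300,225,340,275),75,.3)}
hold("s6.npy",6,bx,Rk,c)
G=P[:3]+K(P)@[0,0,-.05];Rt=toolR(203.3,45);R0,p0=cur()
delta(Rt,G+Rt[:,2]*.0187)
G=c+keyR(23.3,45)@[0,0,-.05];delta(Rt,G+Rt[:,2]*.0187)
```

```text
cost 199.42001 186.73751831054688 dx,dz mm [-0.9496  1.2141] dy -0.39430852350938744 ang -0.4846472194741351
[ 0.4823 -0.1263  0.1315] [23.3    44.5154  0.    ]
cost 164.15625 151.74575805664062 dx,dz mm [-0.0636  0.3394] dy -0.9226866364271585 ang 0.5398439374850049
-0.5 0.2 98.2 0.0 -0.0 0.0  | norm 98 mm 0 deg
0.7 0.6 98.7 0.0 -0.0 0.0  | norm 99 mm 0 deg
```

apply_moves(
  motion="0.3 0 0.2 35 0 0 0; 0.3 0 0.3 65 0 0 0; 0.3 0 0.4 88 0 0 0; 0.3 0 0.4 98.5 0 0 0; 0.3 0 0.4 98.5 0 0 0; 0.6 0 0.4 98.5 0 0 0; 0.8 0 0.4 98.5 0 0 0; 1 0 0.4 98.5 0 0 0; 1 0 0.4 98.5 0 0 0; 1 0 0.4 98.5 0 0 0; 1 0 0.4 98.5 0 0 0",
)

```text
time: 11.5
position: [0.4618, -0.1347, 0.0823]
orientation: [3.141, 0.787, -2.735]
force: [-2.9, -1.6, 5.9]
gripper_width: 0.15
grip_force: 60.4
```

Run:
```python
from geo import *
s=robot.state();print(s["time"],s["joint_positions"],s["position"],s["orientation"],s["force"])
W=np.eye(4);W[:3,:3],W[:3,3]=cur()
T=np.eye(4);T[:3,:3]=keyR(23.3,45);T[:3,3]=[.482,-.126,.1305];H=np.linalg.inv(W)@T
# key y must equal tool y exactly (flats on pads)
print(H);np.save("H2.npy",H)
m=(W[:3,:3],W[:3,3]);c=T[:3,3]
a=[tool_for(H,keyR(23.3,45),c+[0,0,.1])]
delta(*a[0],frm=m)
b=tool_for(H,keyR(23.3,90),np.array([.482,-.06,.23]));delta(*b,frm=a[0])
S=np.array([.487,.274,0])
e=tool_for(H,keyR(55,90),S+[0,0,.2]);delta(*e,frm=b);print(e)
```

```text
11.5 [-0.7251  0.218  -1.0623 -0.1124  0.6961 -0.9838] [ 0.4618 -0.1347  0.0823] [ 3.1413  0.7871 -2.7351] [-2.9018 -1.6117  5.9087]
[[ 0.0017  0.0001 -1.     -0.0497]
 [-0.0002  1.      0.0001  0.    ]
 [ 1.      0.0002  0.0017 -0.0184]
 [ 0.      0.      0.      1.    ]]
-70.8 0.0 -70.6 -0.0 -0.0 -0.0  | norm 100 mm 0 deg
-19.6 60.6 -21.7 0.0 45.0 0.0  | norm 67 mm 45 deg
-144.0 278.7 30.3 -0.1 0.0 -31.7  | norm 315 mm 32 deg
(array([[-0.5737, -0.8191,  0.0008],
       [-0.8191,  0.5737,  0.0015],
       [-0.0017,  0.0002, -1.    ]]), array([0.4586, 0.2333, 0.1815]))
```

apply_moves(
  motion="1 -4 0 -4 0 0 0; 1 -14 0 -14 0 0 0; 1 -35 0 -35 0 0 0; 1 -60 0 -60 0 0 0; 1 -71 0 -71 0 0 0; 1 -71 0 -71 0 0 0",
)

```text
time: 12.1
position: [0.4622, -0.1354, 0.1842]
orientation: [-3.137, 0.787, -2.732]
force: [-0.5, -0.7, -3.3]
gripper_width: 0.148
grip_force: 59.4
```

apply_moves(
  motion="1 -3 10 -3 0 7.5 0; 1 -6 20 -7 0 15 0; 1 -10 30 -11 0 22.5 0; 1 -13 40 -14 0 30 0; 1 -16 50 -18 0 37.5 0; 1 -19.6 60.6 -21.7 0 45 0; 1 -19.6 60.6 -21.7 0 45 0",
)

```text
time: 12.8
position: [0.4383, -0.0771, 0.2098]
orientation: [3.138, -0.003, -2.729]
force: [0.1, 0.2, -2.0]
gripper_width: 0.146
grip_force: 59.3
```

apply_moves(
  motion="1 -5 40 4 0 0 -6; 1 -22 80 8 0 0 -12; 1 -45 120 12 0 0 -18; 1 -68 160 16 0 0 -24; 1 -90 200 20 0 0 -31.7; 1 -117 240 25 0 0 -31.7; 1 -144 278.7 30 0 0 -31.7; 1 -144 278.7 30 0 0 -31.7; 1 -144 278.7 30 0 0 -31.7",
)

```text
time: 13.7
position: [0.4567, 0.2331, 0.1795]
orientation: [3.139, -0.002, -2.18]
force: [-0.6, -1.6, -2.7]
gripper_width: 0.147
grip_force: 59.6
```

Run:
```python
from hold import *
s=robot.state();print(s["time"],s["joint_positions"],s["position"],s["orientation"],s["force"])
np.save("s7.npy",np.r_[s["position"],s["orientation"]])
for n in("wrist","scene","side"): cv2.imwrite(f"pics/{n}7.png",viewer.snapshot(n))
W=np.eye(4);W[:3,:3],W[:3,3]=cur();T=W@np.load("H2.npy");print(T)
for n in("scene","side","wrist"):
    print(n,[proj(cam(n,s),(T@[*q,1])[:3]) for q in([0,0,0],[.049,0,0],[0,0,-.133])],"screw",proj(cam(n,s),np.array([.487,.274,.059])))
```

```text
13.7 [ 0.471   0.2695 -0.2641  1.0402  0.0015 -0.4906] [0.4567 0.2331 0.1795] [ 3.1388 -0.0019 -2.1799] [-0.5815 -1.6329 -2.7411]
[[-0.0029 -0.8184  0.5747  0.4856]
 [-0.0009  0.5747  0.8184  0.2724]
 [-1.      0.0019 -0.0024  0.1993]
 [ 0.      0.      0.      1.    ]]
scene [array([303.0428, 219.6038]), array([304.0155, 235.4818]), array([350.719 , 202.0642])] screw [304.7559 263.358 ]
side [array([305.8519, 128.8695]), array([306.4102, 143.2612]), array([274.7477, 150.6147])] screw [307.9734 167.4917]
wrist [array([318.5159, 357.3444]), array([318.8336, 299.1581]), array([319.2063,  87.5384])] screw [318.6441 243.2889]
```

```bash
sed -i 's/pics\/{n}{tag}/pics\/{n.split("#")[0]}{tag}/; s/cam(n,st),np.clip/cam(n.split("#")[0],st),np.clip/' hold.py
cat > head.py <<'E'
from sil import *
th=np.linspace(0,2*np.pi,24,endpoint=False)
def rhead(c,xy,box,z0=.03):
    x0,y0,x1,y1=box;m=np.zeros(((y1-y0)*S,(x1-x0)*S),np.uint8)
    pts=np.array([(proj(c,np.array([xy[0]+.0165*np.cos(t),xy[1]+.0165*np.sin(t),z]))-[x0,y0]+.5)*S for t in th for z in(z0,.059)])
    cv2.fillConvexPoly(m,cv2.convexHull(pts.astype(np.int32)),1)
    return cv2.resize(m.astype(np.float32),None,fx=1/S,fy=1/S,interpolation=cv2.INTER_AREA)
if __name__=="__main__":
    for tag,sf in((2,"s2.npy"),(7,"s7.npy")):
        v=np.load(sf);st=dict(position=v[:3],orientation=v[3:])
        for names in(("scene",),("side",),("scene","side")):
            vs=[]
            for n in names:
                c=cam(n,st);u=proj(c,np.array([.487,.274,.055])).astype(int);box=(u[0]-9,u[1]-9,u[0]+10,u[1]+4)
                g=cv2.imread(f"pics/{n}{tag}.png").astype(float).max(2)[box[1]:box[3],box[0]:box[2]]
                vs.append((c,np.clip((95+25-g)/50,0,1).astype(np.float32),box))
            if len(names)==2:
                f=lambda q:sum(np.abs(rhead(c,q,b)-m).sum() for c,m,b in vs)
                sx=np.array([[.487,.274],[.491,.274],[.487,.278]])
                r=minimize(f,sx[0],method="Nelder-Mead",options=dict(initial_simplex=sx));print(tag,names,r.x,f(sx[0]),r.fun)
E
python3 head.py
python3 - <<'E'
from hold import *
v=np.load("s7.npy");W=np.eye(4);W[:3,:3]=R.from_euler("xyz",v[3:]).as_matrix();W[:3,3]=v[:3];T=W@np.load("H2.npy")
for bx in({"scene":((292,224,316,246),95,1),"side":((294,134,318,150),80,1),"scene#2":((335,190,362,216),95,1),"wrist":((290,75,350,135),110,.3)},{"scene":((292,224,316,246),95,1),"side":((294,134,318,150),80,1),"scene#2":((335,190,362,216),95,1)}):
    P,q=hold("s7.npy",7,bx,T[:3,:3],T[:3,3]);print(P[:3],"short end",P[:3]+K(P)@[.049,0,0],K(P)[:,0],K(P)[:,2])
g=cv2.cvtColor(cv2.imread("pics/wrist7.png"),6);print("w");[print(r,*g[r,296:344:3]) for r in range(78,130,8)]
g=cv2.cvtColor(cv2.imread("pics/scene7.png"),6);print("s");[print(r,*g[r,292:316:2]) for r in range(222,250,3)]
E
```

```text
2 ('scene', 'side') [0.4861 0.2763] 57.519997 48.36249923706055
7 ('scene', 'side') [0.486  0.2763] 28.005 16.85249900817871
cost 349.2095 331.17999267578125 dx,dz mm [0.7217 0.5672] dy -0.020747861283507855 ang -0.1136074197297909
[0.4854 0.2743 0.1972] short end [0.4853 0.2743 0.1482] [-0.003   0.0001 -1.    ] [ 0.5721  0.8202 -0.0016]
cost 256.325 246.1074981689453 dx,dz mm [-3.0352 -1.0988] dy 0.2628369257048897 ang -2.0280221295048673
[0.4843 0.2731 0.2009] short end [0.4851 0.2745 0.152 ] [ 0.0161  0.0275 -0.9995] [0.5719 0.8197 0.0318]
w
78 188 187 187 187 188 188 187 186 187 188 187 188 187 187 186 188
86 187 188 188 187 187 186 187 187 186 187 186 187 186 187 187 187
94 188 187 186 67 69 72 73 81 82 80 71 69 66 65 136 185
102 186 187 182 74 81 85 91 94 98 92 84 77 71 63 118 177
110 187 186 181 71 79 83 88 94 98 90 82 74 69 60 118 136
118 185 186 180 70 75 82 84 93 98 90 80 72 65 59 119 119
126 185 186 184 69 76 81 86 91 96 86 80 74 64 56 119 118
s
222 152 159 166 161 165 59 36 24 57 159 169 161
225 162 157 157 163 162 31 30 39 163 168 161 164
228 156 156 162 158 163 33 32 27 157 162 159 158
231 149 150 159 158 161 28 25 36 159 158 162 162
234 159 159 153 160 162 33 29 24 157 162 162 161
237 156 160 158 157 161 113 76 111 163 159 161 164
240 158 158 161 160 164 160 156 164 162 159 160 167
243 160 158 158 163 160 162 158 165 164 160 160 164
246 162 154 158 157 160 155 159 161 162 164 163 160
249 155 158 154 157 156 157 153 156 157 164 159 162
```

apply_moves(
  motion="1 -2 0.4 30 0 0 0; 1 -2 0.4 60 0 0 0; 1 -2 0.4 78 0 0 0; 1 -2 0.4 82 0 0 0; 1 -2 0.4 82 0 0 0",
)

```text
time: 14.35
position: [0.4583, 0.2343, 0.0994]
orientation: [3.14, -0.0, -2.183]
force: [0.5, -0.4, -2.5]
gripper_width: 0.148
grip_force: 59.5
```

Run:
```python
from geo import *
from crop import *
s=robot.state();print(s["time"],s["position"],s["orientation"],s["force"])
np.save("s8.npy",np.r_[s["position"],s["orientation"]])
for n in("wrist","scene","side"): cv2.imwrite(f"pics/{n}8.png",viewer.snapshot(n))
for n,u0,u1,v0,v1 in(("scene",292,318,240,272),("side",294,322,148,180)):
    g=cv2.imread(f"pics/{n}8.png").max(2);print(n)
    for r in range(v0,v1,2):print(r,*g[r,u0:u1:1])
W=np.eye(4);W[:3,:3],W[:3,3]=cur();T=W@np.load("H2.npy")
print(T[:3,3]+T[:3,0]*.049)
```

```text
14.35 [0.4583 0.2343 0.0994] [ 3.1398 -0.0001 -2.1829] [ 0.4546 -0.445  -2.5178]
scene
240 166 166 166 166 168 165 166 158 164 164 169 165 165 170 171 154 152 145 92 75 51 34 28 25 29 33
242 165 165 160 161 169 167 163 161 164 163 178 171 163 145 98 46 43 38 37 30 34 34 31 32 27 25
244 168 164 165 165 162 171 166 163 171 168 162 103 57 39 42 41 47 48 36 35 28 26 38 54 74 79
246 165 162 162 161 165 164 165 165 168 170 94 38 43 45 40 35 31 33 53 96 123 129 165 173 173 135
248 165 160 160 162 159 162 166 172 169 132 58 32 30 35 28 48 116 164 171 168 165 167 168 172 165 165
250 156 157 166 162 162 161 160 165 169 93 40 30 33 28 42 135 166 171 164 171 166 169 168 169 168 164
252 159 152 158 158 159 158 159 165 171 88 33 30 27 28 45 157 169 167 165 165 166 170 165 168 166 171
254 148 157 160 159 158 158 165 165 169 89 35 32 32 20 41 157 169 169 166 162 166 168 168 163 165 160
256 159 162 161 156 163 158 155 165 169 90 35 25 31 30 43 152 169 168 162 165 165 168 163 167 166 163
258 158 158 157 152 163 158 158 162 169 105 41 24 29 28 38 146 171 171 167 162 169 166 168 163 169 166
260 158 153 
[... 1517 characters left out ...]
 105 118 122 120 121 121 121 122 120
168 121 120 118 115 116 116 117 116 95 51 41 45 45 44 49 46 54 61 69 91 105 114 115 121 115 116 118 117
170 116 115 113 116 116 116 116 115 112 89 54 43 49 53 60 62 59 71 94 103 104 111 112 114 110 110 102 94
172 93 146 173 174 178 178 175 176 151 78 71 69 68 68 65 64 77 88 90 123 168 181 183 178 176 179 177 155
174 168 187 182 179 178 183 182 169 130 78 70 62 65 66 68 73 68 72 77 99 154 179 177 178 176 178 178 171
176 141 147 180 180 181 183 184 181 150 83 83 69 53 48 55 54 74 114 126 127 158 177 180 178 176 179 174 161
178 102 98 106 146 179 182 180 178 149 97 120 126 126 131 129 131 123 125 124 137 158 178 183 179 175 177 177 170
[0.4883 0.2765 0.0706]
```

apply_moves(
  motion="1 0 0 6 0 0 0; 1 0 0 10 0 0 0; 1 0 0 14 0 0 0; 1 0 0 17 0 0 0; 1 0 0 17 0 0 0",
)

```text
time: 15.0
position: [0.4581, 0.2356, 0.082]
orientation: [3.14, -0.0, -2.181]
force: [-0.6, 0.8, -2.4]
gripper_width: 0.149
grip_force: 59.6
```

apply_moves(
  motion="1 0 0 2 0 0 0; 1 0 0 4 0 0 0; 1 0 0 6 0 0 0; 1 0 0 7 0 0 0; 1 0 0 7 0 0 0",
)

```text
time: 15.5
position: [0.4585, 0.2358, 0.0755]
orientation: [3.14, 0.001, -2.181]
force: [-1.5, 1.5, -2.2]
gripper_width: 0.149
grip_force: 59.6
```

apply_moves(
  motion="1 0 0 2 0 0 0; 1 0 0 4 0 0 0; 1 0 0 6 0 0 0; 1 0 0 8 0 0 0; 1 0 0 9 0 0 0; 1 0 0 9 0 0 0",
)

```text
time: 16.1
position: [0.4585, 0.2355, 0.067]
orientation: [3.14, 0.001, -2.181]
force: [-3.2, -1.7, 3.9]
gripper_width: 0.147
grip_force: 60.5
```

apply_moves(
  motion="1 0 0 1 0 0 0; 1 0 0 2 0 0 0; 1 0 0 2 0 0 0; 1 0 0 2 0 0 0",
)

```text
time: 16.5
position: [0.4582, 0.2348, 0.0659]
orientation: [3.141, -0.0, -2.181]
force: [-6.4, -3.9, 12.7]
gripper_width: 0.148
grip_force: 61.7
```

Run:
```python
import math
for a in (4,8,12,16,20,24,28,32,36,40,44,48): print(a,round(-49.7+49.7*math.cos(math.radians(a)),1),round(49.7*math.sin(math.radians(a)),1))
```

```text
4 -0.1 3.5
8 -0.5 6.9
12 -1.1 10.3
16 -1.9 13.7
20 -3.0 17.0
24 -4.3 20.2
28 -5.8 23.3
32 -7.6 26.3
36 -9.5 29.2
40 -11.6 31.9
44 -13.9 34.5
48 -16.4 36.9
```

apply_moves(
  motion="1 -0.1 3.5 -0.8 0 0 4; 1 -0.5 6.9 -0.8 0 0 8; 1 -1.1 10.3 -0.8 0 0 12; 1 -1.9 13.7 -0.8 0 0 16; 1 -3 17 -0.8 0 0 20; 1 -3 17 -0.8 0 0 20",
)

```text
time: 17.1
position: [0.4456, 0.2477, 0.0665]
orientation: [3.14, -0.0, -2.53]
force: [-5.6, -2.0, 11.3]
gripper_width: 0.146
grip_force: 62.0
```

Run:
```python
from geo import *
s=robot.state();print(s["time"],s["joint_positions"],s["position"],np.degrees(s["orientation"]),s["force"],s["moment"])
R0,p0=cur();print("axis",p0+R0@[-.0497,0,0])
```

```text
17.1 [ 0.5066  0.3644 -0.4543  0.7526  0.0012 -0.1053] [0.4456 0.2477 0.0665] [ 179.9298   -0.0177 -144.9449] [-5.6384 -1.9935 11.2785] [-0.2288  1.0855  0.5802]
axis [0.4863 0.2762 0.0665]
```

apply_moves(
  motion="1 -0.1 3.5 -0.7 0 0 4; 1 -0.5 6.9 -0.7 0 0 8; 1 -1.1 10.3 -0.7 0 0 12; 1 -1.9 13.7 -0.7 0 0 16; 1 -3 17 -0.7 0 0 20; 1 -4.3 20.2 -0.7 0 0 24; 1 -5.8 23.3 -0.7 0 0 28; 1 -7.6 26.3 -0.7 0 0 32; 1 -9.5 29.2 -0.7 0 0 36; 1 -9.5 29.2 -0.7 0 0 36",
)

```text
time: 18.1
position: [0.4359, 0.278, 0.0669]
orientation: [3.139, -0.003, 3.126]
force: [-7.4, -0.2, 8.1]
gripper_width: 0.148
grip_force: 61.6
```

Run:
```python
from geo import *
s=robot.state();print(s["time"],s["joint_positions"],s["position"],np.degrees(s["orientation"]),s["force"],s["moment"])
R0,p0=cur();print("axis",p0+R0@[-.0497,0,0])
```

```text
18.1 [ 0.5653  0.3748 -0.4357  0.7611  0.0039  0.5812] [0.4359 0.278  0.0669] [179.8375  -0.1632 179.0877] [-7.4496 -0.1972  8.09  ] [0.2753 1.3336 0.4661]
axis [0.4856 0.2772 0.0668]
```

apply_moves(
  motion="1 0.7 1.7 -0.3 0 0 2; 1 0.6 3.5 -0.3 0 0 4; 1 0.4 5.2 -0.3 0 0 6; 1 0.4 5.2 -0.3 0 0 6",
)

```text
time: 18.5
position: [0.4362, 0.2832, 0.067]
orientation: [3.139, -0.002, 3.021]
force: [-6.9, 0.9, 6.0]
gripper_width: 0.145
grip_force: 61.4
```

Run:
```python
from geo import *
s=robot.state();print(s["time"],s["position"],np.degrees(s["orientation"]),s["force"],s["moment"])
```

```text
18.5 [0.4362 0.2832 0.067 ] [179.8484  -0.1242 173.1182] [-6.8906  0.9282  5.9944] [0.3454 1.0573 0.5435]
```

apply_moves(
  motion="1 0.5 1.7 -0.2 0 0 2; 1 0.4 3.5 -0.2 0 0 4; 1 0.4 3.5 -0.2 0 0 4",
)

```text
time: 18.8
position: [0.4368, 0.2868, 0.0671]
orientation: [3.139, -0.001, 2.952]
force: [-4.8, 1.3, 3.9]
gripper_width: 0.143
grip_force: 61.1
```

Run:
```python
from geo import *
s=robot.state();print(s["time"],s["position"],np.degrees(s["orientation"]),s["force"],s["moment"])
```

```text
18.8 [0.4368 0.2868 0.0671] [179.8489  -0.0848 169.1162] [-4.7682  1.2875  3.9491] [0.319  0.8102 0.505 ]
```

apply_moves(
  motion="1 0.3 1.7 0 0 0 2; 1 0.3 2.6 0 0 0 3; 1 0.3 2.6 0 0 0 3",
)

```text
time: 19.1
position: [0.4372, 0.2893, 0.0671]
orientation: [3.139, -0.001, 2.899]
force: [-5.8, 1.9, 4.5]
gripper_width: 0.144
grip_force: 61.3
```

Run:
```python
from geo import *
s=robot.state();print(s["time"],s["position"],np.degrees(s["orientation"]),s["force"],s["moment"])
for n in("wrist","scene","side"): cv2.imwrite(f"pics/{n}9.png",viewer.snapshot(n))
```

```text
19.1 [0.4372 0.2893 0.0671] [179.8541  -0.0705 166.1058] [-5.7567  1.903   4.5093] [0.4413 0.8413 0.5612]
```

apply_moves(
  motion="1 0.5 1.7 0 0 0 2; 1 0.5 3.5 0 0 0 4; 1 0.5 3.5 0 0 0 4",
)

```text
time: 19.55
position: [0.4378, 0.2919, 0.0669]
orientation: [3.141, -0.0, 2.83]
force: [-4.1, -1.1, 4.6]
gripper_width: 0.151
grip_force: 65.3
```

Run:
```python
from hold import *
s=robot.state();print(s["time"],s["position"],np.degrees(s["orientation"]),s["force"],s["moment"])
for n in("wrist","scene","side"): cv2.imwrite(f"pics/{n}10.png",viewer.snapshot(n))
W=np.eye(4);W[:3,:3],W[:3,3]=cur();T=W@np.load("H2.npy");e=(T@[0,0,-.133,1])[:3]
c=cam("wrist",s);u=proj(c,e);print("tip pred",u)
g=cv2.cvtColor(cv2.imread("pics/wrist10.png"),6)
for r in range(80,140,8):print(r,*g[r,290:350:3])
```

```text
19.55 [0.4378 0.2919 0.0669] [179.9659  -0.013  162.1464] [-4.1041 -1.1142  4.5529] [-0.161   0.7036  1.1212]
tip pred [320.7975  89.2193]
80 108 109 108 109 109 107 108 109 110 110 108 107 108 140 144 176 176 174 175 174
88 107 109 106 108 106 108 109 108 108 108 109 109 109 110 109 110 109 175 173 175
96 108 109 41 44 44 46 48 49 49 48 47 43 45 96 131 130 130 126 113 109
104 108 109 43 43 45 44 47 50 48 48 47 46 42 85 132 132 132 129 126 108
112 130 130 55 42 43 44 45 49 48 46 42 43 42 53 73 74 80 131 129 123
120 110 65 52 41 42 43 46 47 48 48 43 42 43 46 71 72 97 131 130 129
128 64 65 61 39 42 44 45 46 46 45 44 43 37 48 131 130 131 130 130 129
136 130 130 120 41 41 43 44 45 45 45 43 43 40 37 132 130 130 131 130 129
```

apply_moves(
  motion="1 0.3 1.7 0 0 0 2; 1 0.3 1.7 0 0 0 2",
)

```text
time: 19.9
position: [0.438, 0.2931, 0.0668]
orientation: [-3.141, 0.0, 2.795]
force: [-3.1, -2.3, 4.6]
gripper_width: 0.148
grip_force: 69.9
```

Run:
```python
from hold import *
s=robot.state();print(s["time"],s["position"],np.degrees(s["orientation"]),s["force"],s["moment"])
```

```text
19.9 [0.438  0.2931 0.0668] [-179.9852    0.0048  160.1258] [-3.0885 -2.3469  4.5613] [-0.4044  0.593   1.3527]
```

apply_moves(
  motion="1 0 -2.6 -0.3 0 0 -3; 1 -0.3 -5.2 -0.6 0 0 -6; 1 -0.3 -5.2 -0.6 0 0 -6; 0.8 -0.3 -5.2 -0.6 0 0 -6; 0.6 -0.3 -5.2 -0.6 0 0 -6; 0.4 -0.3 -5.2 -0.6 0 0 -6; 0.3 -0.3 -5.2 -0.6 0 0 -6; 0.3 -0.3 -5.2 -0.6 0 0 -6; 0.3 -0.3 -5.2 -0.6 0 0 -6; 0.3 -0.3 -5.2 -0.6 0 0 -6",
)

```text
time: 20.9
position: [0.4366, 0.2889, 0.0674]
orientation: [3.14, -0.001, 2.898]
force: [-0.5, -0.2, -1.1]
gripper_width: 0.7
grip_force: 0.0
```

apply_moves(
  motion="0.3 0 0 -10 0 0 0; 0.3 0 0 -30 0 0 0; 0.3 0 0 -60 0 0 0; 0.3 0 0 -100 0 0 0; 0.3 0 0 -140 0 0 0; 0.3 0 0 -160 0 0 0; 0.3 0 0 -160 0 0 0",
)

```text
time: 21.6
position: [0.4387, 0.29, 0.2317]
orientation: [3.134, 0.005, 2.898]
force: [0.1, 0.7, -0.6]
gripper_width: 0.7
grip_force: 0.0
```

Run:
```python
from geo import *
from crop import *
s=robot.state();print(s["time"],s["position"],s["force"])
a,d,w=[viewer.snapshot(n) for n in("scene","side","wrist")]
for n,i in zip(("scene","side","wrist"),(a,d,w)):cv2.imwrite(f"pics/{n}11.png",i)
o=np.zeros((600,800,3),np.uint8)
o[:300,:400]=panel(a,270,215,110,3.6);o[:300,400:]=panel(d,255,110,90,4.4);o[300:,:480]=cv2.resize(w,(480,300))
o[300:,480:]=panel(a,325,140,80,4,320,300)
cv2.imwrite("pics/q11.png",o)
```

```text
21.6 [0.4387 0.29   0.2317] [ 0.1258  0.7314 -0.6154]
```

View pics/q11.png

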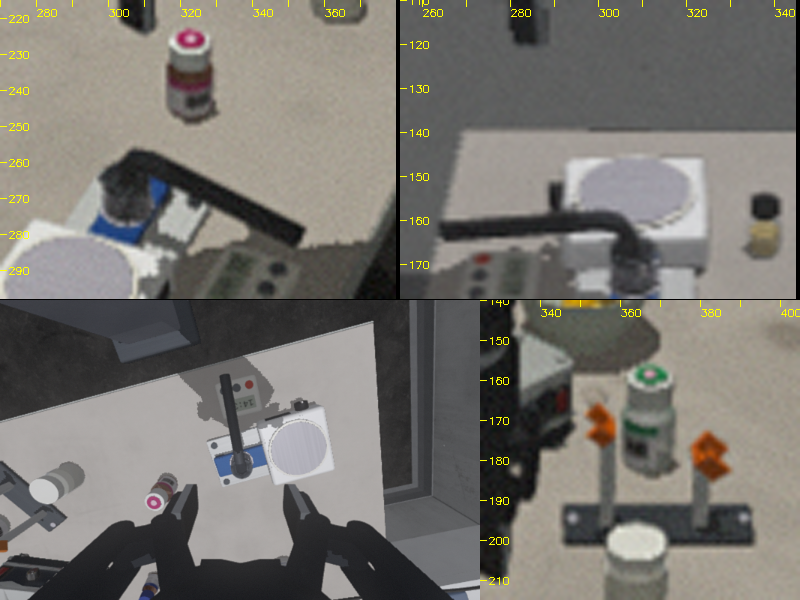

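Run:
```python
from geo import *
s=cam("scene");d=cam("side")
e=tri((s,(352,280)),(d,(265.5,162)))
print(e,np.degrees(np.arctan2(e[0][1]-.2763,e[0][0]-.486)),np.linalg.norm(e[0][:2]-[.486,.2763]))
```

```text
(array([0.3527, 0.288 , 0.0682]), [array([-0.1, -0. ]), array([-0.1,  0. ])]) 174.97465112987987 0.13382230538395432
```

```bash
python3 -c "
from cell import finish_job
print(finish_job())"
```

```text
the job is handed in; nothing more can be done
None
```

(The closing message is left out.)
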